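# Open the spring-lid drill-bit case

### The job

Open the drill-bit case with the yellow lid: press down its red release tab so that the lid springs up, let the tab go, then push the lid over until it rests fully open. Use only the fingertips: lift nothing, leave the yellow case where it stands, leave the grey-lidded case shut and in its place, and do not disturb the other things on the bench.

Things in the scene. Friction and masses are not known exactly. Their poses are not given: they have to be found in the camera images.
- yellow_case: black drill-bit case with yellow lid, loose on the bench, about 1.4 kg. Body 100 (x) x 170 (y) mm, 55 mm high, plus the 8 mm lid; a foot 8 mm high reaches to x = -83 mm under the tab. Origin: centre of the underside, z up; -x is the front with the tab (roughly towards the robot), the hinge runs along y at the far side
- yellow_pad (a point): middle of the upper face of the yellow case's red thumb pad (release tab) in front of the case: pad 37 mm out from the front x 44 mm wide. When up: 76.5 mm on the -x side of the case's origin and 32 mm above the bench. Press straight down: about 3 mm frees the lid, 6 mm is its stop; takes 2 to 7 N and springs back
- yellow_tab (a joint): tilt of the red tab, rad: 0 up (latched), 0.28 fully pressed; the hook clears the lid at about 0.13. The upright red hook, part of the tab, stands 20 mm behind the pad's middle, 40 mm wide, and rises to 69 mm above the bench, its nose over the lid's front edge
- yellow_lid (a joint): opening angle of the lid about its hinge, rad: 0 shut, about 0.75 where its spring plunger lifts it by itself when unlatched, 1.83 fully open against its stop. The lid weighs about 80 g and swings freely above 0.75: left before upright (1.57) it drops back to 0.75, past upright it leans over and stays open
- yellow_lid_edge (a point): middle of the lid's front edge (the edge opposite the hinge), at half the lid's 8 mm thickness; it turns with the lid, 100 mm from the hinge line. Its axes turn with the lid
- yellow_hinge (a point): middle of the lid's hinge line, 50 mm behind (+x of) the case's origin and 55.5 mm above the bench; axes as the case's
- grey_case: black drill-bit case with grey lid, loose on the bench, about 1.4 kg (the other case, not to be opened; built exactly like the yellow one). Body 100 (x) x 170 (y) mm, 55 mm high, plus the 8 mm lid; a foot 8 mm high reaches to x = -83 mm under the tab. Origin: centre of the underside, z up; -x is the front with the tab (roughly towards the robot), the hinge runs along y at the far side
- grey_pad (a point): middle of the upper face of the grey case's red thumb pad (release tab) in front of the case: pad 37 mm out from the front x 44 mm wide. When up: 76.5 mm on the -x side of the case's origin and 32 mm above the bench. Press straight down: about 3 mm frees the lid, 6 mm is its stop; takes 2 to 7 N and springs back
- grey_tab (a joint): tilt of the red tab, rad: 0 up (latched), 0.28 fully pressed; the hook clears the lid at about 0.13. The upright red hook, part of the tab, stands 20 mm behind the pad's middle, 40 mm wide, and rises to 69 mm above the bench, its nose over the lid's front edge
- grey_lid (a joint): opening angle of the lid about its hinge, rad: 0 shut, about 0.75 where its spring plunger lifts it by itself when unlatched, 1.83 fully open against its stop. The lid weighs about 80 g and swings freely above 0.75: left before upright (1.57) it drops back to 0.75, past upright it leans over and stays open
- grey_lid_edge (a point): middle of the lid's front edge (the edge opposite the hinge), at half the lid's 8 mm thickness; it turns with the lid, 100 mm from the hinge line. Its axes turn with the lid
- grey_hinge (a point): middle of the lid's hinge line, 50 mm behind (+x of) the case's origin and 55.5 mm above the bench; axes as the case's
- tape_roll: brown tape roll lying flat, 76 mm across, 25 mm high, loose; origin at the centre of its underside
- screw_jar: glass jar with green cap, 52 mm across, 70 mm high, loose, standing between the two cases; origin at the centre of its underside
- pine_block: pale pine block 90 x 45 x 30 mm high, loose, beyond the cases; origin at the centre of its underside
- screwdriver: screwdriver with orange handle, lying on the bench beside the cases, loose; handle towards its -x
- drill_chuck: steel drill chuck, 42 mm across, 58 mm high, loose, beyond the cases; origin at the centre of its underside
- glue_bottle: white glue bottle with red cap, 52 mm across, 150 mm high, loose, standing to the robot's right; origin at the centre of its underside
- spanner: steel spanner lying on the bench to the robot's right, loose

How it is judged (in metres and radians):
On the way, in this order (a step that is already met when the one before it is completed fails the run):
1. the yellow case's tab is pressed down (value of joint yellow_tab above 0.08 rad and contact force between the fingers and yellow_tab above 0.5 N), for 0.02 s.
2. the tab is let go and the yellow lid has sprung up part way (value of joint yellow_lid above 0.5 rad and value of joint yellow_tab below 0.05 rad), for 0.1 s.
3. the yellow lid is pushed fully open by the robot (value of joint yellow_lid above 1.7 rad), for 0.2 s.
At the end, for the whole second after the job is handed in: The yellow lid rests at 1.7 rad or more (stop at 1.83), its tab is up again, the yellow case stands flat within 40 mm of where it was, the grey case is shut and within 40 mm of its place, and every other thing is within 40 mm of its place (value of joint yellow_lid above 1.7 rad and velocity of joint yellow_lid below 0.1 rad/s and value of joint each of yellow_tab, grey_lid, grey_tab below 0.05 rad and distance of each of yellow_case, grey_case from where it was at the start of the episode below 0.04 m and angle between yellow_case's own z axis and vertical below 0.05 rad and linear speed of yellow_case below 0.02 m/s and not (distance of any of tape_roll, screw_jar, pine_block, screwdriver, drill_chuck, glue_bottle, spanner from where it was at the start of the episode above 0.04 m)); the robot touches nothing.
It fails at once if the grey-lidded case is opened or its tab pressed (value of joint any of grey_lid, grey_tab above 0.1 rad).
It fails at once if a case is lifted or tipped, or shoved more than 40 mm (height (world z) of any of yellow_case, grey_case above 0.012 m or angle between any of yellow_case, grey_case's own z axis and vertical above 0.15 rad or distance of any of yellow_case, grey_case from where it was at the start of the episode above 0.04 m).
It fails at once if another thing is moved more than 40 mm or lifted (distance of any of tape_roll, screw_jar, pine_block, screwdriver, drill_chuck, glue_bottle, spanner from where it was at the start of the episode above 0.04 m or height (world z) of any of tape_roll, screw_jar, pine_block, screwdriver, drill_chuck, glue_bottle, spanner above 0.03 m).
It also fails if it takes over 48 s, if anything falls off the work surface, if the arm or the gripper's body presses on something with over 40 N, if the wrist force passes 120 N, or if a joint passes its speed limit or range.

### The arm

A 6-joint arm with a two-finger parallel gripper is mounted at the origin on the work surface. World frame = base frame: x ahead of the robot, y to its left, z up, the work surface at z = 0. Lengths are in m, angles in degrees, forces in N, time in s.
With the tool pointing down it reaches from about 0.35 to 0.875 m from the base axis. Payload 4.2 kg.
Tool frame: the origin (TCP) lies where the fingers leave the gripper's body, on its centre line; the fingertips stand 70 mm ahead of it and the grasp point (between the pads) lies 51 mm ahead of it; z points along the fingers, y is the direction in which the jaws open and shut (so a half turn about z gives the same grasp; the last joint's range is limited). The gripper opens to 87 mm and grips with 3 to 60 N. Pads are 19 mm wide; open, the fingers measure 117 mm over their backs; the gripper's body (75 mm by 190 mm) begins 51 mm behind the grasp point.
Start: joints at [-51.016, 22.042, 0.453, 0, -68.411, -14.817], TCP at [0.256, -0.57, 0.292] pointing down, gripper open.
Joint ranges: [-179.83, 179.83], [-69.29, 118.12], [-61.27, 80.66], [-181.25, 117.63], [-171.15, -9.14], [-177.46, 177.46]. Speed limits (degrees/s): [159.86, 159.86, 180, 180, 180, 180].

### API

Orientations are given as a 3x3 rotation matrix whose columns are the frame's x, y, z axes.
In Python, from station import sense, cams, job gives the robot as it stands. The module is installed in compiled form; this text tells all that it offers.
- The arm moves only by the shell command python3 -m handwheel 'ROWS'. ROWS is JSON, a list of rows, each a list of 5 numbers: the shift along the tool's x, y, z in cm, then the turn about the tool's z in degrees, then the opening, from 0 (shut) to 1 (fully open). A call has 1 to 10 rows; each row shifts and turns the commanded pose from where the row before left it, along the tool's axes as they then stand; what a row does not reach is not made up. A row lasts 1/8 s, in which the tool goes at most 62.5 mm and 10.7 degrees, less where a joint would pass 70% of its speed; a pose out of reach is approached as far as the arm can. A call with a gripper value outside its range is refused whole. The fingers move at their own pace and stop on an object; the grip force is fixed at half the most. Time passes only in rows, so rows that do not move let the fingers close. It gives the time, the measured TCP pose, the force and the opening at its end, in the units of the state.
- sense(): the state, without advancing time (a new reading comes with each control period).
- cams.capture(name): name is "scene" or "side" or "wrist"; returns the picture (384x512x3 uint8, red, green, blue); there is no depth.
- cams.camera_params(name): a dict with "fx", "fy", "cx", "cy" (pixels), "k1" (the pictures are not rectified: a ray, as slopes to the right and down, at radius r is drawn at 1 + k1 r^2 times it, then the intrinsics apply), "origin" and "rotation" of the camera in the world. Camera axes: x right, y down, z forward; pixel columns grow to the right and rows downward; lengths in m; the calibration is good to about 2 mm. A picture is of the moment at which its call begins: read the wrist's pose just before it. camera_params takes no time and is no camera call; for the wrist camera it gives the pose at the moment of the call.
- job.finish_job(): hands the job in, once; it reports no verdict.
The state is a dict: "time_s": time; "joints": joint angles; "joint_velocities": joint speeds; "effort": joint torques, N m; "tcp_pos": TCP position; "ee_rot": TCP orientation; "wrist_force": force on the tool from outside, world axes, zero at the start; "moment": the same for the moment, N m; "gripper_width": opening from 0.0 (shut) to 1.0 (fully open).
Only numpy, scipy, OpenCV 4.12 (cv2) and the standard library are available. Lean on these libraries where they do the work, as an engineer would, in place of code of your own. Each camera call takes 0.05 s, during which the arm holds its last target. There are 200 camera calls.

## Working session

There is one attempt and no reset: what is moved stays moved. The work goes in short steps, Python scripts to look and compute and a shell command to move; the robot and the scene stay as the last step left them, time stands still between calls to the robot, and variables do not carry over. Pictures are saved under pics/ and viewed, about 8 in all and at most 12, crops included, and the job is handed in when it is done.

```bash
mkdir -p pics
cat > h.py <<'E'
import numpy as np, cv2
from station import sense, cams, job
def snap(n,f):
    im=cams.capture(n); p=cams.camera_params(n); cv2.imwrite('pics/'+f,im[:,:,::-1]); return im,p
def cast(p,u,v,z):
    d=np.array([(u-p['cx'])/p['fx'],(v-p['cy'])/p['fy']]); s=d.copy()
    for _ in range(20): s=d/(1+p['k1']*(s@s))
    r=np.array(p['rotation'])@np.array([s[0],s[1],1]); o=np.array(p['origin'])
    return o+r*(z-o[2])/r[2]
E
python3 - <<'E'
from h import *
s=sense();print(s['tcp_pos'],s['ee_rot'],s['time_s'])
a,p=snap('scene','a.png');b,q=snap('side','b.png')
for x in(p,q):print(x)
cv2.imwrite('pics/ab.png',np.vstack([a,b])[:,:,::-1])
E
```

```text
[ 0.2557264  -0.56980744  0.29116778] [[-9.12423425e-01 -4.09246314e-01 -9.73288734e-04]
 [-4.09247457e-01  9.12421439e-01  1.90689640e-03]
 [ 1.07659185e-04  2.13821288e-03 -9.99997708e-01]] 0.0
{'fx': 465.40737037306695, 'fy': 465.40737037306695, 'cx': 254.84535289980934, 'cy': 191.3826233733411, 'k1': -0.006463503593744688, 'origin': array([1.22164527, 0.83659231, 1.21876343]), 'rotation': array([[-0.81193785,  0.42462845, -0.40055912],
       [ 0.58351736,  0.60950753, -0.53666382],
       [ 0.01626108, -0.66947087, -0.7426603 ]])}
{'fx': 426.00530337517637, 'fy': 426.00530337517637, 'cx': 254.37783044696093, 'cy': 188.44232589509414, 'k1': 0.02712903252715467, 'origin': array([0.47595872, 0.85723352, 0.87391738]), 'rotation': array([[-0.99049602, -0.09175385,  0.10246397],
       [-0.13751322,  0.67570106, -0.72423628],
       [-0.00278354, -0.73144331, -0.68189658]])}
```

View pics/a.png

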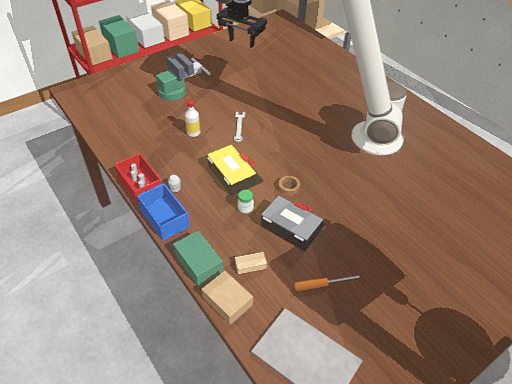

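View pics/b.png

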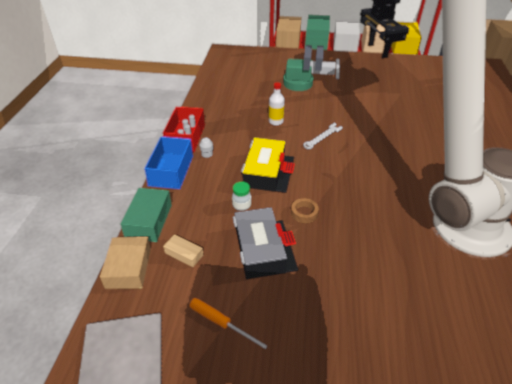

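The scene view shows the yellow lid at about (231,164), its red tab at (248,158), the jar at (245,201) and the grey case at (293,220). In the side view the yellow lid is at (265,157) and its tab at (287,166). Next I'll measure the yellow lid.

Run:
```python
from h import *
for n,f,box in(('scene','a.png',(195,135,275,200)),('side','b.png',(235,130,305,200))):
    im=cv2.imread('pics/'+f);p=cams.camera_params(n)
    h=cv2.cvtColor(im,cv2.COLOR_BGR2HSV);x0,y0,x1,y1=box
    def big(m):
        k=np.zeros_like(m);k[y0:y1,x0:x1]=m[y0:y1,x0:x1]
        c=max(cv2.findContours(k,cv2.RETR_EXTERNAL,cv2.CHAIN_APPROX_NONE)[0],key=cv2.contourArea);return c
    c=cv2.convexHull(big(cv2.inRange(h,(22,150,120),(35,255,255))))[:,0]
    w=np.array([cast(p,u,v,.063)[:2] for u,v in c])
    r=cv2.minAreaRect((w*1000).astype(np.float32));print(n,'lid mm',r,cv2.boxPoints(r).tolist())
    red=cv2.inRange(h,(0,150,80),(8,255,255))|cv2.inRange(h,(172,150,80),(180,255,255))
    c=big(red)[:,0];print('red px',c.min(0),c.max(0),'ctr@.045',cast(p,*c.mean(0),.045))
```

```text
scene lid mm ((631.3043212890625, -71.14134216308594), (1.9342167377471924, 10.97566032409668), 89.83785247802734) [[625.8137817382812, -72.09291076660156], [636.7893676757812, -72.12397766113281], [636.7948608398438, -70.18977355957031], [625.8192749023438, -70.15870666503906]]
red px [240 153] [255 166] ctr@.045 [ 0.52035517 -0.15222333  0.045     ]
side lid mm ((588.1963500976562, -150.9434051513672), (182.7709503173828, 104.68235778808594), 86.40210723876953) [[530.2235107421875, -238.86416625976562], [634.6995849609375, -245.43338012695312], [646.169189453125, -63.02264404296875], [541.693115234375, -56.45343017578125]]
red px [280 152] [295 173] ctr@.045 [ 0.52088239 -0.14511111  0.045     ]
```

Run:
```python
from h import *
im=cv2.imread('pics/a.png');p=cams.camera_params('scene');h=cv2.cvtColor(im,cv2.COLOR_BGR2HSV)
print(h[155,220],h[170,240],h[158,216])
m=cv2.inRange(h,(20,120,60),(38,255,255));k=0*m;k[140:192,200:262]=m[140:192,200:262]
k=cv2.morphologyEx(k,cv2.MORPH_CLOSE,np.ones((5,5)))
c=max(cv2.findContours(k,0,1)[0],key=cv2.contourArea)
w=np.array([cast(p,u,v,.063)[:2] for u,v in cv2.convexHull(c)[:,0]])
r=cv2.minAreaRect((w*1000).astype(np.float32));print(r,cv2.boxPoints(r))
crop=cv2.resize(im[130:200,190:275],None,fx=5,fy=5,interpolation=2)
b=cv2.resize(cv2.imread('pics/b.png')[125:205,235:310],None,fx=5,fy=5,interpolation=2)
o=np.zeros((400,800,3),np.uint8);o[:350,:425]=crop;o[:,425:800]=b;cv2.imwrite('pics/c.png',o)
```

```text
[ 27 134 255] [ 28 135 255] [ 28 134 255]
((595.0247192382812, -155.56097412109375), (178.87779235839844, 115.7930679321289), 86.3604507446289) [[ 531.5674   -241.14426 ]
 [ 647.12695  -248.49472 ]
 [ 658.48206   -69.97769 ]
 [ 542.9225    -62.627228]]
```

View pics/c.png

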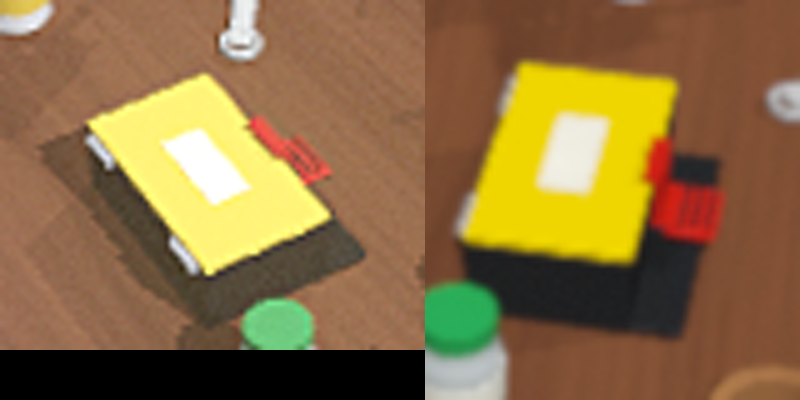

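The crops show the yellow lid, with its hook at the front edge and its pad towards the robot. The case centre comes out at about (0.587, -0.151) with a yaw of -3.6°. That puts the pad at about (0.511, -0.146), consistent with the red blobs. I'll rotate, close the fingers and move above the pad.

```bash
python3 -m handwheel '[[0,0,0,9.3,0],[0,0,0,9.3,0],[0,0,0,9.2,0]]'; python3 -m handwheel '[[-2.4,4.9,0.4,0,0],[-2.4,4.9,0.4,0,0],[-2.4,4.9,0.4,0,0],[-2.4,4.9,0.4,0,0],[-2.4,4.9,0.4,0,0],[-2.4,4.9,0.4,0,0],[-2.4,4.9,0.4,0,0],[-2.4,4.9,0.4,0,0],[-2.4,4.9,0.4,0,0],[0,0,0,0,0]]'
python3 - <<'E'
from h import *
s=sense();print(s['tcp_pos'],s['ee_rot'],s['time_s'])
im,p=snap('wrist','w1.png');print(p);h=cv2.cvtColor(im,cv2.COLOR_RGB2HSV)
red=cv2.inRange(h,(0,150,80),(8,255,255))|cv2.inRange(h,(172,150,80),(180,255,255))
for c in cv2.findContours(red,0,1)[0]:
    if cv2.contourArea(c)>100:print(cv2.boundingRect(c),[ (cast(p,*q,.032)*1000).round().tolist() for q in cv2.boxPoints(cv2.minAreaRect(c))])
E
```

```text
time_s: 0.48
tcp_pos: [0.2558, -0.5699, 0.2916]
ee_rot: [[-0.998, 0.069, -0.001], [0.069, 0.998, 0.001], [0.001, 0.001, -1.0]]
wrist_force: [0.4, 0.1, -0.3]
gripper_width: 0.747
time_s: 1.72
tcp_pos: [0.5006, -0.141, 0.2555]
ee_rot: [[-0.998, 0.058, -0.001], [0.058, 0.998, 0.0], [0.001, 0.0, -1.0]]
wrist_force: [-0.9, 0.0, -0.5]
gripper_width: 0.004
[ 0.50063382 -0.14097435  0.25550212] [[-9.98288408e-01  5.84752021e-02 -9.51308303e-04]
 [ 5.84749694e-02  9.98288838e-01  2.70724739e-04]
 [ 9.65511144e-04  2.14633645e-04 -9.99999511e-01]] 1.725
{'fx': 299.971190014655, 'fy': 299.971190014655, 'cx': 251.09994259828412, 'cy': 191.91546360931017, 'k1': -0.07640934788287791, 'origin': array([ 0.42009884, -0.13749487,  0.34793265]), 'rotation': array([[ 6.00465986e-02,  9.56041211e-01,  2.87018483e-01],
       [ 9.98195539e-01, -5.75883047e-02, -1.70074564e-02],
       [ 2.69078604e-04,  2.87521809e-01, -9.57774053e-01]])}
(222, 174, 44, 55) [[493.0, -173.0, 32.0], [495.0, -127.0, 32.0], [559.0, -130.0, 32.0], [556.0, -179.0, 32.0]]
(472, 138, 40, 60) [[468.0, 102.0, 32.0], [469.0, 150.0, 32.0], [540.0, 164.0, 32.0], [536.0, 112.0, 32.0]]
```

View pics/w1.png

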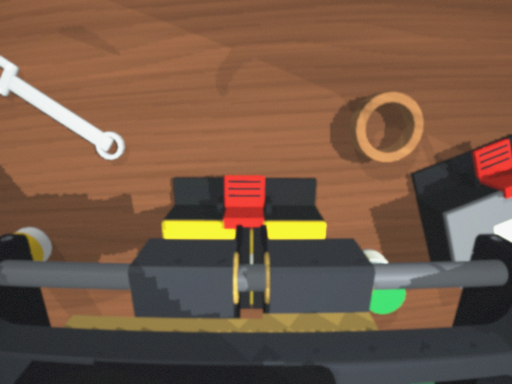

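The wrist view shows the pad at (245,188). Its outer edge is at x≈0.494 and its middle at y≈-0.150, so its middle is at about (0.5125, -0.150), within 5 mm of the earlier estimate. I'll press on the outer half so that the gripper body stays clear of the rising lid.

```bash
python3 -m handwheel '[[0,-0.9,3,0,0],[0,0,5,0,0],[0,0,4,0,0],[0,0,2,0,0],[0,0,0,0,0],[0,0,0,0,0]]'; python3 -m handwheel '[[0,0,0.4,0,0],[0,0,0.3,0,0],[0,0,0.2,0,0],[0,0,0.2,0,0],[0,0,0,0,0]]'
```

```text
time_s: 2.52
tcp_pos: [0.4992, -0.1534, 0.1172]
ee_rot: [[-0.998, 0.064, 0.002], [0.064, 0.998, -0.0], [-0.002, -0.0, -1.0]]
wrist_force: [0.2, -0.2, 0.2]
gripper_width: 0.006
time_s: 3.15
tcp_pos: [0.4988, -0.1527, 0.1051]
ee_rot: [[-0.998, 0.063, -0.0], [0.063, 0.998, 0.0], [0.0, -0.0, -1.0]]
wrist_force: [-0.0, -0.4, -0.2]
gripper_width: 0.006
```

```bash
python3 -m handwheel '[[-0.3,0.1,0,0,0],[0,0,0.3,0,0],[0,0,0,0,0]]';python3 -m handwheel '[[0,0,0.3,0,0],[0,0,0,0,0]]';python3 -m handwheel '[[0,0,0.3,0,0],[0,0,0,0,0]]'
python3 - <<'E'
from h import *
b,q=snap('side','d.png');a,_=snap('scene','d2.png')
o=np.hstack([cv2.resize(b[105:205,225:325],None,fx=4,fy=4,interpolation=2),cv2.resize(a[110:210,190:290],None,fx=4,fy=4,interpolation=2)])
cv2.imwrite('pics/d3.png',o[:,:,::-1])
E
```

```text
time_s: 3.52
tcp_pos: [0.502, -0.1519, 0.1021]
ee_rot: [[-0.998, 0.063, -0.0], [0.063, 0.998, 0.0], [0.0, 0.0, -1.0]]
wrist_force: [0.2, 0.5, 0.2]
gripper_width: 0.006
time_s: 3.78
tcp_pos: [0.5016, -0.1519, 0.0992]
ee_rot: [[-0.998, 0.063, -0.001], [0.063, 0.998, -0.0], [0.001, -0.0, -1.0]]
wrist_force: [-1.3, 1.3, 3.0]
gripper_width: 0.003
time_s: 4.03
tcp_pos: [0.5015, -0.1519, 0.0961]
ee_rot: [[-0.998, 0.063, -0.001], [0.063, 0.998, 0.0], [0.001, -0.0, -1.0]]
wrist_force: [-2.3, 0.4, 3.3]
gripper_width: 0.005
```

View pics/d3.png

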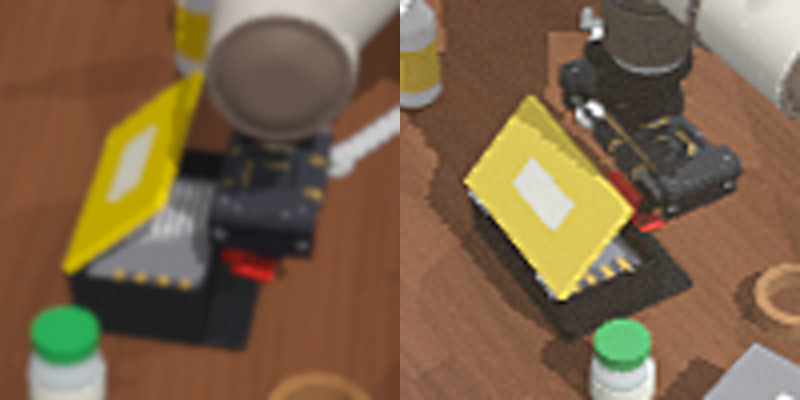

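The lid has sprung up to about 0.75 rad, with its edge clear of the gripper body. Next I'll lift straight up to release the tab, to a TCP height of about 0.176, so the fingertips are at about 0.106, below the lid's edge at 0.124.

```bash
python3 -m handwheel '[[0,0,-1,0,0],[0,0,-2,0,0],[0,0,-2,0,0],[0,0,-2,0,0],[0,0,-1,0,0],[0,0,0,0,0],[0,0,0,0,0],[0,0,0,0,0]]'; python3 -m handwheel '[[-1,0,0,0,0],[-1,0,0,0,0],[-1,0,0,0,0],[-1,0,0,0,0],[-1,0,0,0,0],[-1,0,0,0,0],[0,0,0,0,0],[0,0,0,0,0]]'
python3 - <<'E'
from h import *
b,q=snap('side','e.png');a,_=snap('scene','e2.png')
o=np.hstack([cv2.resize(b[105:205,225:325],None,fx=4,fy=4,interpolation=2),cv2.resize(a[110:210,190:290],None,fx=4,fy=4,interpolation=2)])
cv2.imwrite('pics/e3.png',o[:,:,::-1])
E
```

```text
time_s: 5.12
tcp_pos: [0.5015, -0.1519, 0.1754]
ee_rot: [[-0.998, 0.064, -0.002], [0.064, 0.998, 0.0], [0.002, -0.0, -1.0]]
wrist_force: [0.3, 0.0, 0.2]
gripper_width: 0.002
time_s: 6.12
tcp_pos: [0.5616, -0.1557, 0.1761]
ee_rot: [[-0.998, 0.064, -0.0], [0.064, 0.998, 0.0], [0.0, 0.0, -1.0]]
wrist_force: [0.0, -0.0, -0.4]
gripper_width: 0.004
```

View pics/e3.png

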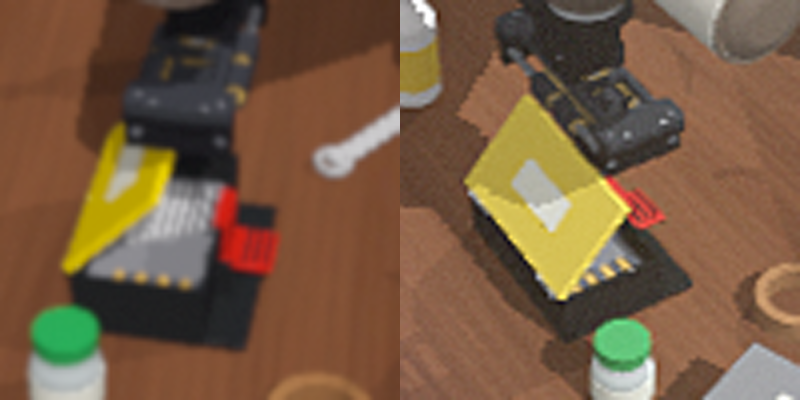

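The tab is back up and the lid is still at about 0.75 rad, with the fingers in front of its edge. Now I'll push the lid over.

```bash
python3 -m handwheel '[[-0.8,0,0,0,0],[-0.8,0,0,0,0],[-0.8,0,0,0,0],[-0.8,0,0,0,0],[-0.8,0,0,0,0],[0,0,0,0,0]]'; python3 -m handwheel '[[-0.8,0,0,0,0],[-0.8,0,0,0,0],[-0.8,0,0,0,0],[-0.7,0,0,0,0],[0,0,0,0,0],[0,0,0,0,0]]'
python3 - <<'E'
from h import *
b,q=snap('side','f.png');a,_=snap('scene','f2.png')
o=np.hstack([cv2.resize(b[85:205,205:325],None,fx=3.3,fy=3.3,interpolation=2),cv2.resize(a[90:210,180:300],None,fx=3.3,fy=3.3,interpolation=2)])
cv2.imwrite('pics/f3.png',o[:,:,::-1])
E
```

```text
time_s: 6.98
tcp_pos: [0.6024, -0.1583, 0.176]
ee_rot: [[-0.998, 0.063, 0.0], [0.063, 0.998, -0.0], [-0.0, 0.0, -1.0]]
wrist_force: [0.5, -0.3, 0.0]
gripper_width: 0.008
time_s: 7.72
tcp_pos: [0.6326, -0.1602, 0.1762]
ee_rot: [[-0.998, 0.063, -0.0], [0.063, 0.998, 0.0], [0.0, 0.0, -1.0]]
wrist_force: [-0.5, 0.8, 0.1]
gripper_width: 0.005
```

View pics/f3.png

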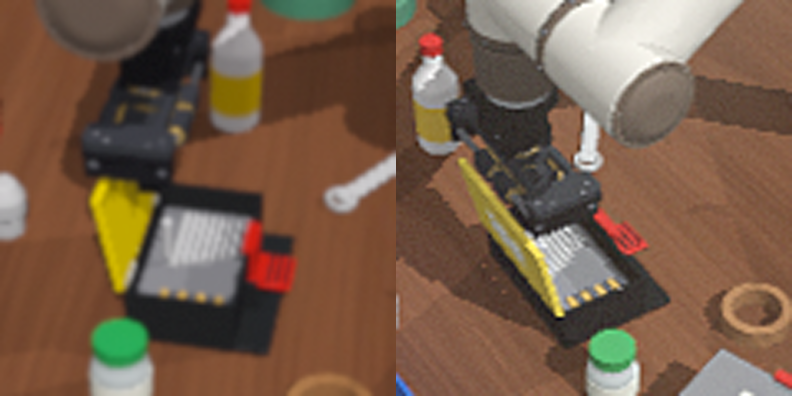

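The lid is about upright, with the fingers still behind it. Before going further I'll check the clearance to the glue bottle.

```bash
python3 - <<'E'
from h import *
print(cast(cams.camera_params('scene'),193,133,0),cast(cams.camera_params('side'),277,122,0))
E
python3 -m handwheel '[[-0.4,0,0,0,0],[-0.4,0,0,0,0],[0,0,0,0,0],[0,0,0,0,0]]'
```

```text
[ 0.58365918 -0.43726863  0.        ] [ 0.57473421 -0.4302125   0.        ]
time_s: 8.32
tcp_pos: [0.6407, -0.1607, 0.1762]
ee_rot: [[-0.998, 0.063, 0.0], [0.063, 0.998, 0.0], [-0.0, 0.0, -1.0]]
wrist_force: [0.1, -0.7, -0.2]
gripper_width: 0.004
```

```bash
python3 -m handwheel '[[-0.4,0,0,0,0],[0,0,0,0,0],[0,0,0,0,0],[0,0,0,0,0]]';python3 -m handwheel '[[1,0,0,0,0],[3,0,0,0,0],[4,0,0,0,0],[4,0,0,0,0],[4,0,-3,0,0],[0,0,-4,0,0],[0,0,-4,0,0],[0,0,0,0,0],[0,0,0,0,0],[0,0,0,0,0]]'
python3 - <<'E'
from h import *
b,q=snap('side','g.png');a,_=snap('scene','g2.png')
o=np.hstack([b[60:290,90:350],a[60:290,130:390]])
cv2.imwrite('pics/g3.png',cv2.resize(o,None,fx=1.5,fy=1.5,interpolation=2)[:,:,::-1])
E
```

```text
time_s: 8.82
tcp_pos: [0.6426, -0.1609, 0.1758]
ee_rot: [[-0.998, 0.064, -0.006], [0.064, 0.998, 0.001], [0.006, 0.0, -1.0]]
wrist_force: [-6.5, 1.0, 2.8]
gripper_width: 0.006
time_s: 10.07
tcp_pos: [0.4844, -0.1508, 0.285]
ee_rot: [[-0.998, 0.063, -0.002], [0.063, 0.998, 0.0], [0.002, 0.0, -1.0]]
wrist_force: [-0.3, 0.8, 0.5]
gripper_width: 0.005
```

View pics/g3.png

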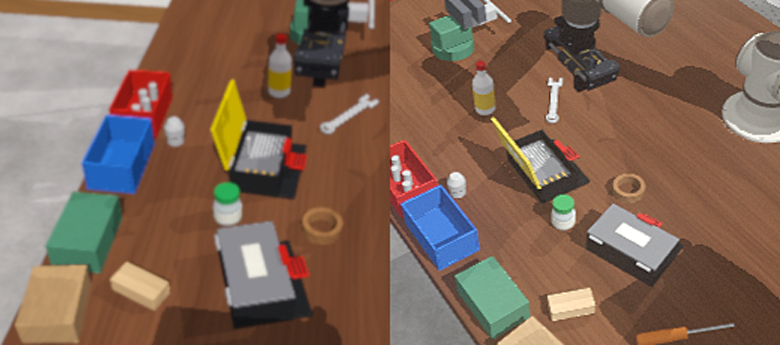

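The lid is leaning back and staying open. The 6.5 N reaction at the end of the push shows it reached its stop. The tab is up, the grey case is shut, nothing else has moved, and the arm is clear.

```bash
python3 -c "
from station import job;print(job.finish_job())"
```

```text
the job is handed in; nothing more can be done
None
```

The yellow case is open and the job is handed in. I pressed its tab with the closed fingertips (about 3 N) until the lid sprang up, then lifted off so the tab came back up. I then pushed the lid's front edge over until it met its stop, which showed as a 6.5 N reaction, and withdrew the arm by about 10 s of the 48 s allowed.

In the last side and scene pictures the lid leans back open, the tab is up, and the grey case is shut. The cases and the other things in view look where they were. I judged this by eye and did not measure positions again or compute the lid's final angle from the pictures. No check failed, and my pad position estimates agreed to about 5 mm. The one measurement that went wrong was the first lid outline in the scene view, because the colour mask was too strict. Redone, it agreed with the side view to about 1 cm.

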